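Unlock the cash box and hold the latch back

TASK

Two keys stand in the wooden key stand. Take the one with the square bow, push it fully home into the keyhole on top of the grey lock box (the pins are sticky, so wiggle it if it stops short), then turn it clockwise about a quarter turn to its stop and finish while still gripping the key and holding it turned, because the latch springs back when let go. Leave the round-bow key standing in the stand and do not disturb the spice tin, the plant pot or the sardine tin.

Things in the scene. Friction and masses are not known exactly. Their poses are not given: they have to be found in the camera images.
- box_key: Key to use: loose, steel, about 60 g, SQUARE bow 30 wide (its x) x 8 thick (its y) x 30 high, stands blade down, z up. Origin: on its axis at the underside of the collar (15 dia). Bow 15 to 45 mm above the origin on an 8 mm round neck. Below: shank 4.8 dia for 8.5 mm, then a flat bit 16 wide (x) x 5 thick (y) to a round tip 24.5 below. Half a turn makes no difference.
- other_key: The wrong key, to be left alone: same size and same origin, but with a ROUND disc bow 32 mm across, 8 thick. Which slot of the stand holds which key varies.
- key_stand: Fixed wooden block 125 (x) x 46 (y) x 36 high, origin at the centre of its underside. Slots from above at x = -35 and +35 mm, 18.4 (along x) x 7.4 (y), 30 deep; a key stands in each, collar on the block's top, its flat along the stand's x. Lift straight up at least 26 mm to clear the slot.
- lockbox: Fixed grey steel box 180 (x) x 240 (y) x 75 high, origin at the centre of its underside, with a square lock case 66 x 66 x 30 high on its lid (face 105 mm above the underside) and a brass bolt running from the case to a keeper on the side of its own -x. Nothing on it is higher than the lock face.
- keyhole (a point): Centre of the keyhole, on the lock face, 105 mm over the worktop; z up, axes of the box. Slot 18.4 long (its x) x 7.4 wide (its y), 2 mm chamfer, straight down. Home: collar on the face, key origin at this point, key flat along x. Two sprung pins catch the bit from about 9 to 3 mm before home: 7 to 15 N of push; twisting 0.08 rad to and fro helps.
- plug (a joint): Turn of the lock cylinder about the vertical, rad: 0 at rest, grows clockwise seen from above, stop at 1.40. It turns only with the key within about 2 mm of home; once turned, the key cannot be pulled out. A spring turns it back (0.025 Nm at rest, 0.095 at the stop); it lags the key by up to about 0.15 rad of play.
- spice_mace: Bystander, loose: green spice tin 35 x 61 x 88 high, origin at its underside.
- plant_pot: Bystander, loose: small plant pot with a plant, 72 dia x 76 high, origin at its underside.
- sardine_tin: Bystander, loose: flat tin 63 x 105 x 24 high, origin at its underside.
- box_key_grip (a point): Middle of the square bow, 30 mm above the key's origin; same axes as the key. Grip the bow here across its 8 mm thickness (fingers closing along y), from above; the lower edge of the bow stays 15 mm above what the collar rests on.

How it is judged:
On the way, in this order (a step that is already met when the one before it is completed fails the run):
1. the square-bow key is lifted clear of the stand (z of box_key in the frame of key_stand above 0.062 m), for 0.1 s.
2. the key is fully home in the keyhole, the cylinder not yet turned (z of box_key in the frame of keyhole below 0.003 m and horizontal distance between box_key and keyhole below 0.005 m and value of joint plug below 0.4 rad), for 0.1 s.
3. the cylinder is turned a quarter with the key in it (value of joint plug above 1.2 rad and z of box_key in the frame of keyhole below 0.004 m), for 0.2 s.
At the end, for the whole second after the job is handed in: Square-bow key home in the keyhole (within 4 mm of face level, 5 mm of the axis, upright within 0.2 rad), gripped with over 1 N, cylinder held still beyond 1.2 rad through the last second; round-bow key moved under 10 mm, spice tin, plant pot and sardine tin under 30 mm (all of step 3 and velocity of joint plug between -0.1 and 0.1 rad/s and z of box_key in the frame of keyhole above -0.004 m and horizontal distance between box_key and keyhole below 0.005 m and angle between box_key's own z axis and vertical below 0.2 rad and contact force between the fingers and box_key above 1 N and distance of other_key from where it was at the start of the episode below 0.01 m and angle between other_key's own z axis and vertical below 0.3 rad and distance of each of spice_mace, plant_pot, sardine_tin from where it was at the start of the episode below 0.03 m); the arm keeps its last pose, push and grip.
It fails at once if the round-bow key is pulled out of the stand or displaced (distance of other_key from where it was at the start of the episode above 0.015 m).
It fails at once if a bystander is knocked away or over (distance of any of spice_mace, plant_pot, sardine_tin from where it was at the start of the episode above 0.03 m or angle between any of spice_mace, plant_pot's own z axis and vertical above 0.5 rad).
It also fails if it takes over 53 s, if anything falls off the work surface, if the arm or the gripper's body presses on something with over 40 N, if the wrist force passes 120 N, or if a joint passes its speed limit or range.

ROBOT

A 6-joint arm with a two-finger parallel gripper is mounted at the origin on a cart in front of the work surface, level with it; the furniture and walls round the work are solid. World frame = base frame: x ahead of the robot, y to its left, z up, the work surface at z = 0. Lengths are in m, angles in rad, forces in N, time in s.
With the tool pointing down it reaches from about 0.35 to 0.975 m from the base axis. Payload 4.9 kg.
Tool frame: the origin (TCP) lies on the centre line of the jaws, within the pads' length; the fingertips stand manip.tip_reach ahead of it and the grasp point (between the pads) is the TCP (manip.tip_reach is the distance from the TCP to the fingertips, in m); z points along the fingers, y is the line along which they close (so a half turn about z gives the same grasp; the last joint's range is limited). The gripper opens to 85 mm and grips with 20 to 120 N. Pads are 22 mm wide; open, the fingers measure 114 mm over their backs; the gripper's body (76 mm by 85 mm) begins 54 mm behind the grasp point. The pads swing forward as they close: fully open they stand 13 mm farther back than shut.
Start: joints at [1.047, 0.053, 1.613, -0, 1.476, -0.119], TCP at [0.246, 0.574, 0.25] pointing down, gripper open.
Joint ranges: [-3.01, 3.01], [-1.01, 2.22], [0.06, 2.58], [-1.02, 4.17], [0.09, 2.62], [-3.14, 3.14]. Speed limits (rad/s): [2.57, 2.57, 3.14, 3.14, 3.14, 3.14].

INTERFACE

Orientations are given as a unit quaternion [w, x, y, z].
In Python, from plant import manip gives the robot as it stands. The module is installed in compiled form; this text tells all that it offers.
- The arm moves only by the tool move_arm, never from a script. Its argument "rows" is a list of rows, each a list of 7 numbers: the shift along the tool's x, y, z in cm, then the turn, a rotation vector about the tool's x, y, z in degrees, then the opening, from -1 (shut) to 1 (fully open). In form: [[tx, ty, tz, ax, ay, az, jaw], ...]. A call has 1 to 20 rows; each row shifts and turns the commanded pose from where the row before left it, along the tool's axes as they then stand; what a row does not reach is not made up. A row lasts 1/12 s, in which the tool goes at most 41.7 mm and 7.16 degrees, less where a joint would pass 70% of its speed; a pose out of reach is approached as far as the arm can. A call is refused whole if a number of a shift passes 4.17 or a number of a turn 7.16, either way. A call with a gripper value outside its range is refused whole. The fingers move at their own pace and stop on an object; the grip force is fixed at half the most. Time passes only in rows, so rows that do not move let the fingers close. It gives the time, the measured TCP pose, the force, the opening and the grip force at its end, in the units of the state.
- manip.state(): the state, without advancing time (a new reading comes with each control period).
- manip.grab_frame(name): name is "side" or "top" or "wrist"; returns a dict with "img" (480x640x3 uint8, blue, green, red), "mtx" (3x3 intrinsics, pixels), "k1" (the pictures are not rectified: a ray, as slopes to the right and down, at radius r is drawn at 1 + k1 r^2 times it, then the intrinsics apply), "R" (3x3) and "t" (3): a world point X has camera coordinates R X + t. Camera axes: x right, y down, z forward; pixel columns grow to the right and rows downward; lengths in m; the calibration is good to about 2 mm. A picture is of the moment at which its call begins. There is no depth.
- manip.job_done(): hands the job in; it is judged then, once.
The state is a dict: "time": time; "joint_pos": joint angles; "joint_vel": joint speeds; "joint_efforts": joint torques, N m; "tool_pos": TCP position; "tool_rot": TCP orientation; "contact_force": force on the tool from outside, world axes, zero at the start; "ft_torque": the same for the moment, N m; "gripper_width": opening from 0.0 (shut) to 1.0 (fully open); "grasp_force": force on a finger pad.
Only numpy, scipy, OpenCV 4.12 (cv2) and the standard library are available. Lean on these libraries where they do the work, as an engineer would, in place of code of your own. Each camera call takes 0.05 s, during which the arm holds its last target. There are 200 camera calls.

## Working session

There is one attempt and no reset: what is moved stays moved. The work goes in short steps, Python scripts to look and compute and a tool call to move; the robot and the scene stay as the last step left them, time stands still between calls to the robot, and variables do not carry over. Pictures are saved under pics/ and viewed, at most 10 in all, crops included, and the job is handed in when it is done.

Besides the shell and the picture viewer there is one more tool, called by a JSON object that holds its "name" and its "arguments". move_arm: Moves the arm, as the interface text tells. Its arguments: {"type":"object","properties":{"rows":{"type":"array","items":{"type":"array","items":{"type":"number"}}}},"required":["rows"]}

```bash
mkdir -p pics
cat > h.py <<'E'
import numpy as np, cv2, pickle
from plant import manip
def grab(n,f=None):
    d=manip.grab_frame(n); pickle.dump(d,open(f'{f or n}.pkl','wb')); 
    cv2.imwrite(f'pics/{f or n}.png',d['img']); return d
def load(n): return pickle.load(open(n+'.pkl','rb'))
def ray(d,u,v):
    K=d['mtx']; p=np.array([(u-K[0,2])/K[0,0],(v-K[1,2])/K[1,1]]); q=p.copy()
    for _ in range(30): q=p/(1+d['k1']*(q@q))
    R=np.array(d['R']); return -R.T@np.array(d['t']), R.T@np.r_[q,1]
def atz(d,u,v,z):
    o,r=ray(d,u,v); return o+r*(z-o[2])/r[2]
def tri(*obs):
    A=np.zeros((3,3));b=np.zeros(3)
    for d,u,v in obs:
        o,r=ray(d,u,v); r=r/np.linalg.norm(r); P=np.eye(3)-np.outer(r,r); A+=P;b+=P@o
    return np.linalg.solve(A,b)
def proj(d,X):
    c=np.array(d['R'])@X+d['t']; q=c[:2]/c[2]; q=q*(1+d['k1']*(q@q)); return (np.array(d['mtx'])@np.r_[q,1])[:2]
E
python3 - <<'E'
from h import *
for n in('top','side','wrist'):
    d=grab(n); print(n,d['mtx'].tolist(),d['k1'],(-d['R'].T@d['t']).round(3))
print(manip.state(),manip.tip_reach)
E
```

```text
top [[485.61670365634274, 0.0, 316.94965023280133], [0.0, 485.61670365634274, 243.5484857511989], [0.0, 0.0, 1.0]] -0.08730596244841075 [ 0.341 -0.067  1.276]
side [[450.3490451183145, 0.0, 323.13368491206035], [0.0, 450.3490451183145, 244.74762238536042], [0.0, 0.0, 1.0]] -0.06663102576006545 [0.555 0.629 0.589]
wrist [[384.4465114840445, 0.0, 311.9314685088052], [0.0, 384.4465114840445, 240.32078116827103], [0.0, 0.0, 1.0]] -0.0749941211449826 [0.178 0.604 0.372]
{'time': 0.15, 'joint_pos': array([ 1.04696711e+00,  5.32242505e-02,  1.61399524e+00,  4.45857829e-06,
        1.47599290e+00, -1.19031913e-01]), 'joint_vel': array([-0.00066163, -0.00084445, -0.00419481,  0.00105987,  0.00040923,
       -0.00084713]), 'joint_efforts': array([-2.86144095e-04, -3.94244277e+01, -3.70720053e+01, -1.63814993e-04,
        4.70767409e-03, -2.21473954e-05]), 'tool_pos': array([0.24593006, 0.57407988, 0.24932366]), 'tool_rot': array([-2.57961742e-04,  2.01019737e-01,  9.79586857e-01, -7.67687296e-04]), 'contact_force': array([ 0.03219516, -0.54103853,  0.21591453]), 'ft_torque': array([-0.06613376, -0.00320808, -0.01349618]), 'grasp_force': 0.0, 'gripper_width': 0.9956718971771196} 0.019
```

View pics/top.png

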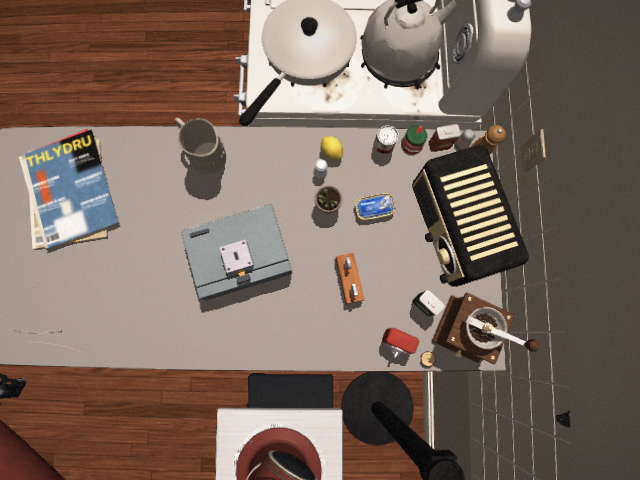

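View pics/side.png

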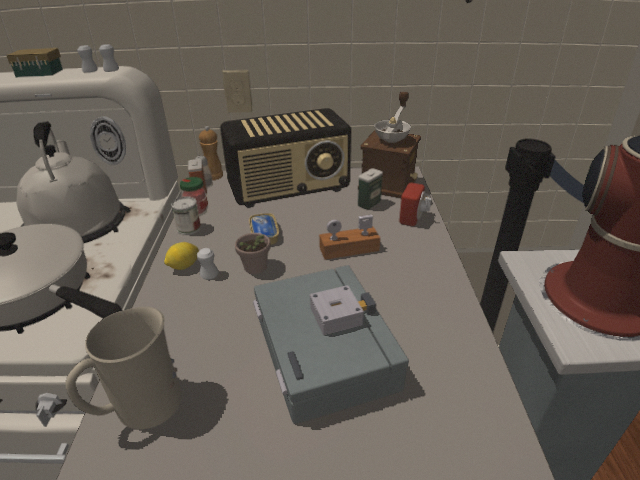

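The top view shows the stand near (350,278) and the lock case near (237,258). In the side view, the round bow is at (334,227) and the square bow at (366,222). I'll enlarge both areas.

Run:
```python
from h import *
t,s=load('top'),load('side')
a=cv2.resize(t['img'][235:310,175:375],None,fx=4,fy=4,interpolation=2)  # 800x300
b=cv2.resize(s['img'][205:265,305:395],None,fx=4.4444,fy=4.4444,interpolation=2)
c=cv2.resize(s['img'][275:340,290:390],None,fx=4,fy=4,interpolation=2)
o=np.zeros((600,800,3),np.uint8); o[:300]=a; o[300:300+b.shape[0],:b.shape[1]]=b; o[300:300+c.shape[0],400:800]=c
cv2.imwrite('pics/crop1.png',o)
for n,u,v,z in(('lock',237,258,.105),('stand',350,278,.036),('boxl',183,238,.075),('tin',428,303,.09),('pot',328,199,.07),('sard',376,207,.024),('left',20,250,0)): print(n,atz(t,u,v,z).round(4))
for n,u,v,z in(('lock',336,306,.105),('stand',350,240,.036)): print(n,atz(s,u,v,z).round(4))
```

```text
lock [0.5198 0.1032 0.105 ]
stand [ 0.4812 -0.1784  0.036 ]
boxl [0.5738 0.2461 0.075 ]
tin [ 0.4148 -0.3655  0.09  ]
pot [ 0.681  -0.1198  0.07  ]
sard [ 0.6736 -0.2502  0.024 ]
left [0.5506 0.7156 0.    ]
lock [0.5282 0.1154 0.105 ]
stand [ 0.4849 -0.1612  0.036 ]
```

View pics/crop1.png

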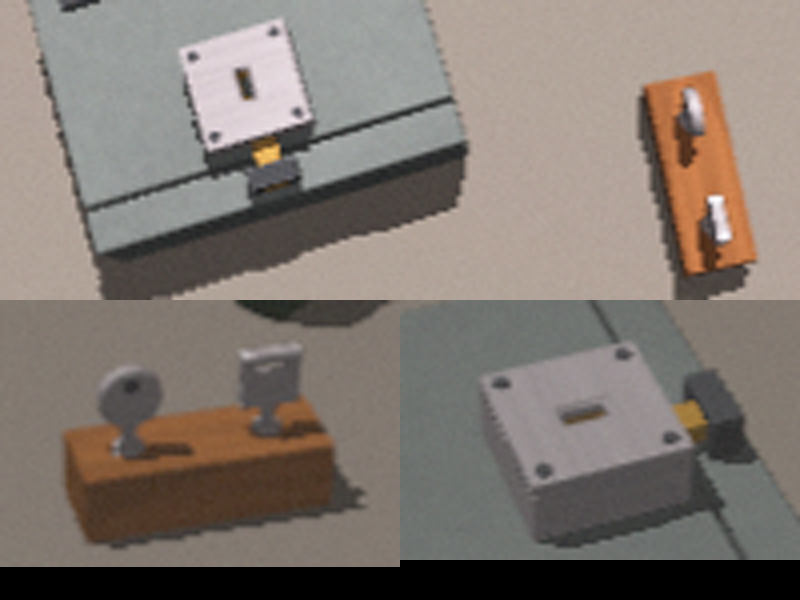

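Run:
```python
from h import *
t,s=load('top'),load('side')
T=lambda x,y:(175+(x+.5)/4-.5,235+(y+.5)/4-.5)
B=lambda x,y:(305+x/4.4444-.4,205+(y-300)/4.4444-.4)
C=lambda x,y:(290+(x-400)/4-.4,275+(y-300)/4-.4)
def rep(n,d,f,pts,z):
    P=np.array([atz(d,*f(*p),z)[:2] for p in pts]); print(n,'c',P.mean(0).round(4))
    for i in range(len(P)):
        e=P[(i+1)%len(P)]-P[i]; print('  edge',np.linalg.norm(e).round(4),np.degrees(np.arctan2(e[1],e[0])).round(1))
rep('face top',t,T,[(180,48),(284,20),(314,122),(210,152)],.105)
rep('face side',s,C,[(480,378),(630,342),(693,442),(540,488)],.105)
rep('stand top',t,T,[(645,88),(716,72),(757,260),(688,273)],.036)
rep('stand side',s,B,[(65,432),(305,400),(333,446),(86,484)],.036)
print('slot',atz(t,*T(245,83),.105),atz(s,*C(582,412),.105),tri((t,*T(245,83)),(s,*C(582,412))))
print('bow',tri((t,*T(716,218)),(s,*B(270,376))),'collar side',atz(s,*B(268,430),.037))
```

```text
face top c [0.5248 0.105 ]
  edge 0.0657 -74.0
  edge 0.0661 -162.1
  edge 0.0654 106.9
  edge 0.0671 18.1
face side c [0.5278 0.1068]
  edge 0.0647 -162.1
  edge 0.063 108.8
  edge 0.0636 20.8
  edge 0.0662 -70.2
stand top c [ 0.4819 -0.1783]
  edge 0.0474 -76.6
  edge 0.1241 -168.1
  edge 0.045 100.9
  edge 0.1221 13.0
stand side c [ 0.4854 -0.1762]
  edge 0.1234 -168.8
  edge 0.0421 102.3
  edge 0.1238 12.7
  edge 0.0452 -78.2
slot [0.52621859 0.10620034 0.105     ] [0.52926043 0.10763363 0.105     ] [0.52784601 0.10624506 0.10331993]
bow [ 0.45043268 -0.18465256  0.06658018] collar side [ 0.45087909 -0.18193838  0.037     ]
```

{"name": "move_arm", "arguments": {"rows": [[-2.4, -3.0, 0, 0, 0, 0, 1], [-2.4, -3.0, 0, 0, 0, 0, 1], [-2.4, -3.0, 0, 0, 0, 0, 1], [-2.4, -3.0, 0, 0, 0, 0, 1], [-2.4, -3.0, 0, 0, 0, 0, 1], [-2.4, -3.0, 0, 0, 0, 0, 1], [-2.4, -3.0, 0, 0, 0, 0, 1], [-2.4, -3.0, 0, 0, 0, 0, 1], [-2.4, -3.0, 0, 0, 0, 0, 1], [-2.4, -3.0, 0, 0, 0, 0, 1], [-2.4, -3.0, 0, 0, 0, 0, 1], [-2.4, -3.0, 0, 0, 0, 0, 1], [-2.4, -3.0, 0, 0, 0, 0, 1], [-2.4, -3.0, 0, 0, 0, 0, 1], [-2.4, -3.0, 0, 0, 0, 0, 1], [-2.4, -3.0, 0, 0, 0, 0, 1], [-2.4, -3.0, 0, 0, 0, 0, 1], [-2.4, -3.0, 0, 0, 0, 0, 1], [-2.4, -3.0, 0, 0, 0, 0, 1], [-2.4, -3.0, 0, 0, 0, 0, 1]]}}

```text
time: 1.82
tool_pos: [0.4509, -0.1681, 0.25]
tool_rot: [0.0, 0.201, 0.98, 0.0]
contact_force: [1.2, 0.7, -0.4]
gripper_width: 1.0
grasp_force: 0.0
```

{"name": "move_arm", "arguments": {"rows": [[0, 0, 0, 0, 0, -7, 1], [0, 0, 0, 0, 0, -7, 1], [0, 0, 0, 0, 0, -7, 1], [0, 0, 0, 0, 0, -7, 1], [0, 0, 0, 0, 0, -7, 1], [0, 0, 0, 0, 0, 0, 1], [0, 0, 0, 0, 0, 0, 1]]}}

```text
time: 2.4
tool_pos: [0.4509, -0.166, 0.25]
tool_rot: [-0.0, -0.101, 0.995, 0.0]
contact_force: [0.4, -0.4, -0.2]
gripper_width: 1.002
grasp_force: 0.0
```

```bash
cat >> h.py <<'E'
from scipy.spatial.transform import Rotation as Ro
def rot(q): return Ro.from_quat(np.r_[q[1:],q[0]])
def delta(target,yaw_y):
    """tool-frame shift in cm and z turn in deg to have TCP at target, tool y at world yaw (deg)"""
    s=manip.state(); R=rot(s['tool_rot']).as_matrix()
    y=np.radians(yaw_y); D=np.column_stack([[np.sin(y),-np.cos(y),0],[np.cos(y),np.sin(y),0],[0,0,-1]])
    yy=D[:,1]
    print('tcp',s['tool_pos'].round(4),'yaw',np.degrees(np.arctan2(R[1,1],R[0,1])).round(2),'shift cm',(100*R.T@(np.array(target)-s['tool_pos'])).round(2),'turn',np.degrees(Ro.from_matrix(R.T@np.column_stack([np.cross(yy,[0,0,-1]),yy,[0,0,-1]])).as_rotvec()).round(2),'F',s['contact_force'].round(1),'grip',s['grasp_force'],s['gripper_width'],'t',s['time'])
E
python3 - <<'E'
from h import *
delta([.45,-.1845,.25],102); grab('wrist','w2')
E
```

```text
tcp [ 0.4509 -0.166   0.25  ] yaw 101.63 shift cm [ 0.46 -1.8   0.  ] turn [ 0.02 -0.02 -0.37] F [ 0.4 -0.4 -0.2] grip 0.0 1.0024758004501324 t 2.4
```

View pics/w2.png

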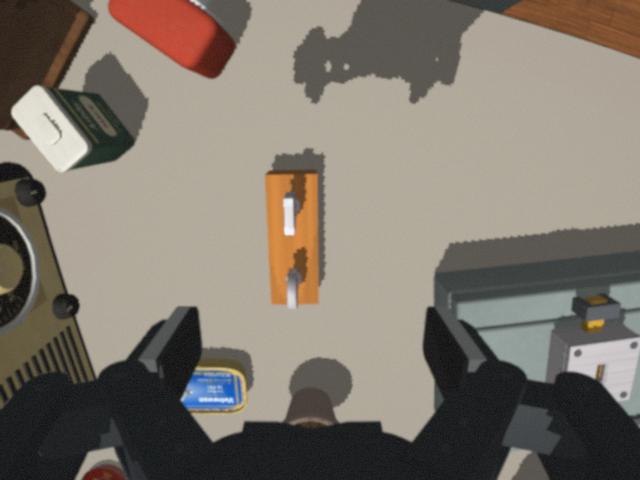

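The wrist view shows the stand at (293,237), the square bow at (289,215), the round bow at (293,288), and the lock slot at (600,372). I'll enlarge the stand.

Run:
```python
from h import *
d=load('w2')
a=cv2.resize(d['img'][160:315,240:345],None,fx=3.8,fy=3.8,interpolation=2)[:590]
b=cv2.resize(d['img'][310:410,540:640],None,fx=4,fy=4,interpolation=2)
o=np.zeros((600,800,3),np.uint8);o[:a.shape[0],:a.shape[1]]=a;o[:400,400:800]=b;cv2.imwrite('pics/crop2.png',o)
```

```text
(no output)
```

View pics/crop2.png

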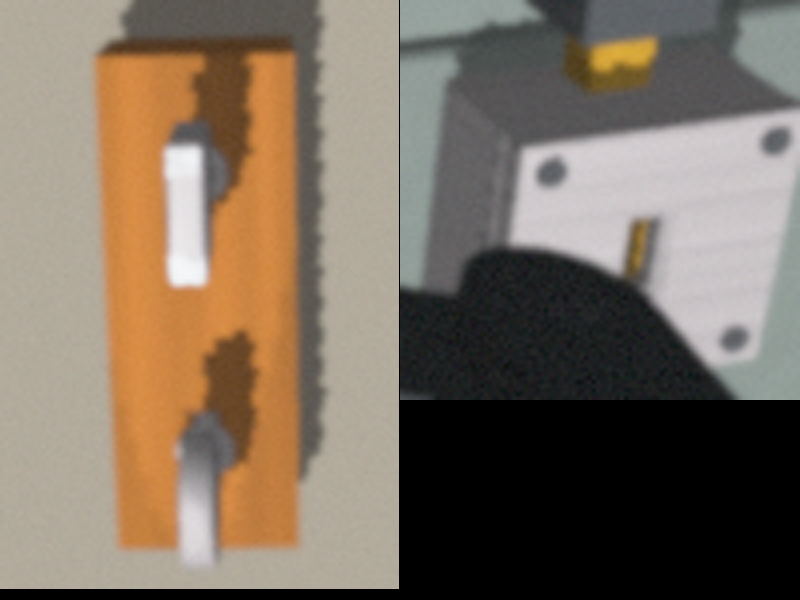

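Run:
```python
from h import *
d=load('w2')
T=lambda x,y:(240+(x+.5)/3.8-.5,160+(y+.5)/3.8-.5)
def rep(n,pts,z):
    P=np.array([atz(d,*T(*p),z)[:2] for p in pts]); print(n,'c',P.mean(0).round(4))
    for i in range(4):
        e=P[(i+1)%4]-P[i]; print('  edge',np.linalg.norm(e).round(4),np.degrees(np.arctan2(e[1],e[0])).round(1))
rep('bow',[(163,146),(205,146),(207,286),(168,286)],.081)
rep('stand',[(97,55),(295,50),(298,548),(119,548)],.036)
```

```text
bow c [ 0.4491 -0.1839]
  edge 0.0085 101.6
  edge 0.0294 11.7
  edge 0.0081 -78.3
  edge 0.0294 -167.5
stand c [ 0.4826 -0.1761]
  edge 0.0454 103.0
  edge 0.1254 12.3
  edge 0.0454 -78.3
  edge 0.1243 -167.7
```

```bash
python3 -c "
from h import *
delta([.449,-.1838,.066],102.1)"
```

```text
tcp [ 0.4509 -0.166   0.2501] yaw 101.64 shift cm [ 0.54 -1.71 18.41] turn [ 0.01 -0.02 -0.46] F [-0.5 -0.7 -0.2] grip 0.0 0.9999515439457834 t 2.45
```

{"name": "move_arm", "arguments": {"rows": [[0.54, -1.71, 0, 0, 0, -0.46, 0.3], [0, 0, 2, 0, 0, 0, 0.2], [0, 0, 3, 0, 0, 0, 0], [0, 0, 3, 0, 0, 0, 0], [0, 0, 3, 0, 0, 0, 0], [0, 0, 2, 0, 0, 0, 0], [0, 0, 2, 0, 0, 0, 0], [0, 0, 1.5, 0, 0, 0, 0], [0, 0, 1, 0, 0, 0, 0], [0, 0, 0.9, 0, 0, 0, 0], [0, 0, 0, 0, 0, 0, 0], [0, 0, 0, 0, 0, 0, 0]]}}

```text
time: 3.45
tool_pos: [0.4494, -0.184, 0.0665]
tool_rot: [0.0, -0.107, 0.994, -0.0]
contact_force: [0.3, -0.1, -0.0]
gripper_width: 0.496
grasp_force: 0.0
```

```bash
python3 -c "
from h import *
delta([.449,-.1838,.066],102.1); grab('wrist','w3')"
```

```text
tcp [ 0.4494 -0.184   0.0665] yaw 102.24 shift cm [0.04 0.03 0.05] turn [-0.    0.    0.14] F [ 0.3 -0.1 -0. ] grip 0.0 0.49606101116936313 t 3.45
```

View pics/w3.png

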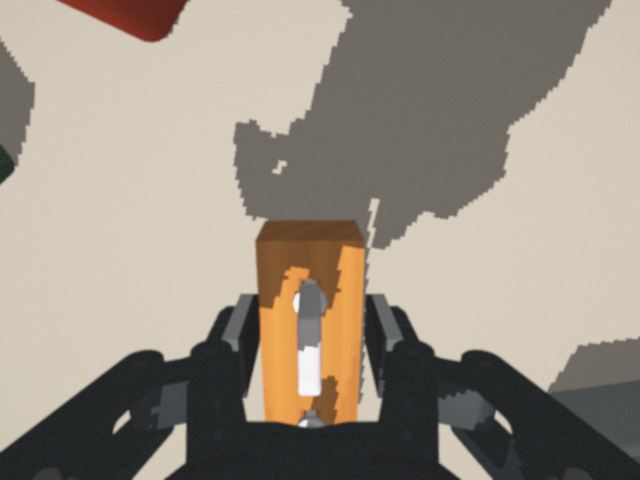

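The square bow (310,345) is centred between the pads (247 and 375). I'll close the gripper.

{"name": "move_arm", "arguments": {"rows": [[0, 0, 0.05, 0, 0, 0, -0.4], [0, 0, 0, 0, 0, 0, -0.8], [0, 0, 0, 0, 0, 0, -1], [0, 0, 0, 0, 0, 0, -1], [0, 0, 0, 0, 0, 0, -1], [0, 0, 0, 0, 0, 0, -1], [0, 0, 0, 0, 0, 0, -1], [0, 0, 0, 0, 0, 0, -1]]}}

```text
time: 4.17
tool_pos: [0.4498, -0.1843, 0.0667]
tool_rot: [0.001, -0.107, 0.994, -0.0]
contact_force: [-0.8, 0.4, 5.4]
gripper_width: 0.083
grasp_force: 59.0
```

{"name": "move_arm", "arguments": {"rows": [[0, 0, -0.5, 0, 0, 0, -1], [0, 0, -0.8, 0, 0, 0, -1], [0, 0, -1, 0, 0, 0, -1], [0, 0, -1.5, 0, 0, 0, -1], [0, 0, -2, 0, 0, 0, -1], [0, 0, -3, 0, 0, 0, -1], [0, 0, -3, 0, 0, 0, -1], [0, 0, -2, 0, 0, 0, -1], [0, 0, 0, 0, 0, 0, -1], [0, 0, 0, 0, 0, 0, -1]]}}

```text
time: 5.0
tool_pos: [0.4498, -0.1841, 0.2058]
tool_rot: [0.001, -0.107, 0.994, -0.001]
contact_force: [-0.9, 1.0, -0.8]
gripper_width: 0.082
grasp_force: 59.1
```

```bash
python3 -c "
from h import *
delta([.525,.106,.2],107.7); grab('wrist','w4')"
```

```text
tcp [ 0.4498 -0.1841  0.2058] yaw 102.27 shift cm [-13.51  26.75   0.56] turn [-0.12  0.13 -5.43] F [-0.9  1.  -0.8] grip 59.07278537750244 0.08202424588963343 t 5.0
```

{"name": "move_arm", "arguments": {"rows": [[-0.9, 1.3, 0, 0, 0, 0, -1], [-1.6, 2.4, 0, 0, 0, 0, -1], [-1.6, 2.4, 0, 0, 0, 0, -1], [-1.6, 2.4, 0, 0, 0, 0, -1], [-1.6, 2.4, 0, 0, 0, 0, -1], [-1.6, 2.4, 0, 0, 0, 0, -1], [-1.6, 2.4, 0, 0, 0, 0, -1], [-1.6, 2.4, 0, 0, 0, 0, -1], [-1.6, 2.4, 0, 0, 0, 0, -1], [-1.6, 2.4, 0, 0, 0, 0, -1], [-1.6, 2.4, 0, 0, 0, 0, -1], [-1.2, 1.8, 0, 0, 0, -2.7, -1], [0, 0, 0, 0, 0, -2.7, -1], [0, 0, 0, 0, 0, 0, -1], [0, 0, 0, 0, 0, 0, -1]]}}

```text
time: 6.3
tool_pos: [0.5673, 0.1194, 0.2015]
tool_rot: [-0.002, -0.153, 0.988, 0.0]
contact_force: [-0.1, -0.4, 0.1]
gripper_width: 0.087
grasp_force: 59.1
```

```bash
python3 -c "
from h import *
delta([.525,.106,.2],107.7); d=grab('wrist','w5')
o=np.hstack([cv2.resize(d['img'][140:440,220:420],(400,600),interpolation=2)]*1); cv2.imwrite('pics/w5.png',d['img'])"
```

```text
tcp [0.5673 0.1194 0.2015] yaw 107.62 shift cm [4.44 0.01 0.17] turn [ 0.05 -0.23 -0.08] F [-0.1 -0.4  0.1] grip 59.08031702041626 0.08677116083158533 t 6.3
```

View pics/w5.png

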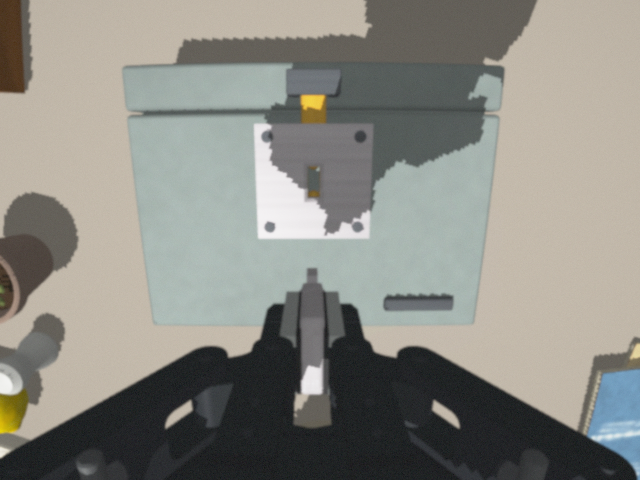

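The slot is at about (313,181), the face corners at (254,123) and (371,238), and the key bit points up at (312,270). I'll enlarge this.

```bash
python3 -c "
from h import *
d=load('w5')
a=cv2.resize(d['img'][110:250,245:385],(560,560),interpolation=2)[:,:400]
a=cv2.resize(d['img'][110:250,250:380],(520,560),interpolation=2)
b=cv2.resize(d['img'][260:400,280:345],(260,560),interpolation=2)
o=np.hstack([a,b]); o=np.clip(o.astype(float)*1.5,0,255).astype(np.uint8); cv2.imwrite('pics/crop3.png',o)"
```

```text
(no output)
```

View pics/crop3.png

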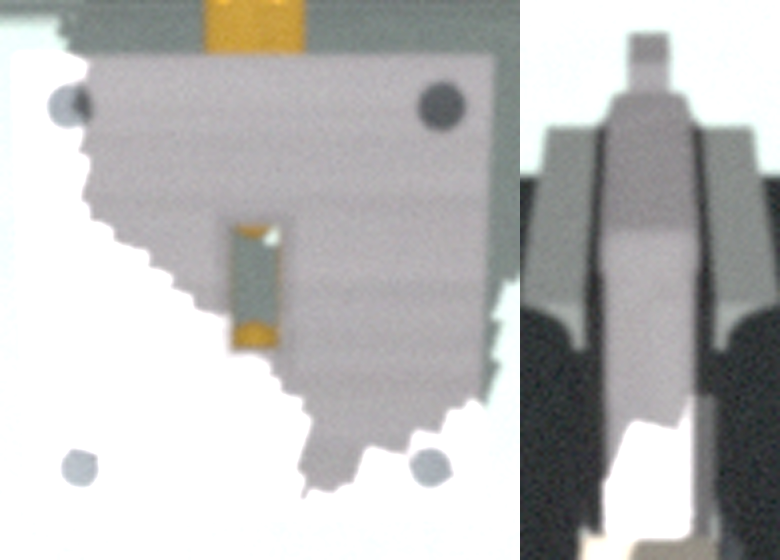

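Run:
```python
from h import *
d=load('w5'); s=manip.state(); R=rot(s['tool_rot']).as_matrix(); p=s['tool_pos']
A=lambda x,y:(250+(x+.5)/4-.5,110+(y+.5)/4-.5)
B=lambda x,y:(280+(x-520+.5)/4-.5,260+(y+.5)/4-.5)
def tl(px,z): w=atz(d,*px,z); return (1000*R.T@(w-p)).round(2)
sl=atz(d,*A(255,288),.105); print('slot',sl, tl(A(255,288),.105))
P=np.array([atz(d,*A(*q),.105)[:2] for q in[(66,106),(441,106),(430,467),(79,468)]]);print('screws c',P.mean(0))
for i in range(4):
    e=P[(i+1)%4]-P[i]; print(np.linalg.norm(e).round(4),np.degrees(np.arctan2(*e[::-1])).round(2))
e=atz(d,*A(255,225),.105)-atz(d,*A(254,348),.105);print('slot len',np.linalg.norm(e),np.degrees(np.arctan2(e[1],e[0])))
o=p[2]-.0307
print('bow top edge (x should be 15)',tl(B(650,230),o+.045),'bottom edge',tl(B(650,94),o+.015),'bit',tl(B(649,35),o-.0245),tl(B(649,60),o-.0245))
for x in(629,669): print(tl(B(x,60),o-.02))
cam=-d['R'].T@d['t']; print('cam tool',1000*R.T@(cam-p), 'cam axis',R.T@d['R'][2])
```

```text
slot [0.52556676 0.10800881 0.105     ] [43.    2.11 97.16]
screws c [0.52613078 0.1080518 ]
0.0519 107.69
0.0517 17.77
0.0517 -72.18
0.0518 -161.99
slot len 0.017553450814892062 -162.72524684991424
bow top edge (x should be 15) [ 16.59   1.19 -14.25] bottom edge [15.28  1.26 15.75] bit [ 6.27  1.25 55.22] [ 2.97  1.25 55.21]
[ 4.77 -1.17 50.71]
[ 4.78  3.65 50.72]
cam tool [  74.16012417    0.8174267  -121.97383259] cam axis [-0.28882715  0.00233935  0.9573784 ]
```

{"name": "move_arm", "arguments": {"rows": [[0, 0, 0, 0, -0.23, -0.1, -1], [1.4, 0.03, 0, 0, 0, 0, -1], [1.4, 0.03, 0, 0, 0, 0, -1], [1.39, 0.03, 0, 0, 0, 0, -1], [0, 0, 1.5, 0, 0, 0, -1], [0, 0, 1.5, 0, 0, 0, -1], [0, 0, 0.6, 0, 0, 0, -1], [0, 0, 0, 0, 0, 0, -1], [0, 0, 0, 0, 0, 0, -1]]}}

```text
time: 7.1
tool_pos: [0.5283, 0.1071, 0.1675]
tool_rot: [0.002, -0.154, 0.988, 0.0]
contact_force: [-0.1, 0.4, -0.7]
gripper_width: 0.089
grasp_force: 59.1
```

```bash
python3 -c "
from h import *
delta([.5265,.1076,.1357],107.75); d=grab('wrist','w6')
b=cv2.resize(d['img'][170:420,230:400],(544,800),interpolation=2)[:600]
o=np.clip(b.astype(float)*1.3,0,255).astype(np.uint8); cv2.imwrite('pics/crop4.png',o)"
```

```text
tcp [0.5283 0.1071 0.1675] yaw 107.72 shift cm [0.17 0.1  3.18] turn [ 0.01  0.19 -0.03] F [-0.1  0.4 -0.7] grip 59.121206402778625 0.08907808496706451 t 7.1
```

View pics/crop4.png

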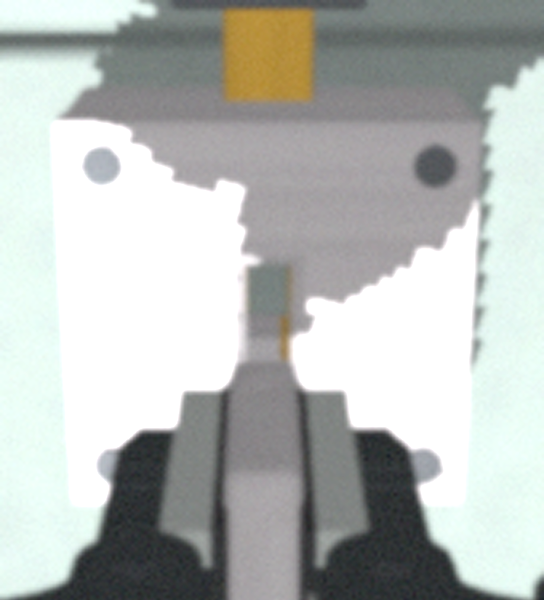

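The bit (crop x≈263) sits left of the slot centre (≈269), so it needs about 0.9 mm along +y and about 1 mm along +x.

{"name": "move_arm", "arguments": {"rows": [[0.11, 0.09, 0, 0, 0, 0, -1], [0, 0, 0, 0, 0, 0, -1], [0, 0, 0.4, 0, 0, 0, -1], [0, 0, 0.3, 0, 0, 0, -1], [0, 0, 0.3, 0, 0, 0, -1], [0, 0, 0.2, 0, 0, 0, -1], [0, 0, 0.2, 0, 0, 0, -1], [0, 0, 0, 0, 0, 0, -1]]}}

```text
time: 7.82
tool_pos: [0.5268, 0.108, 0.1529]
tool_rot: [0.001, -0.154, 0.988, 0.0]
contact_force: [0.1, -0.7, 0.1]
gripper_width: 0.085
grasp_force: 59.1
```

{"name": "move_arm", "arguments": {"rows": [[0, 0, 0.2, 0, 0, 0, -1], [0, 0, 0.2, 0, 0, 0, -1], [0, 0, 0.2, 0, 0, 0, -1], [0, 0, 0.1, 0, 0, 0, -1], [0, 0, 0, 0, 0, 0, -1]]}}

```text
time: 8.23
tool_pos: [0.527, 0.108, 0.1462]
tool_rot: [0.002, -0.154, 0.988, 0.0]
contact_force: [0.4, -0.2, -0.5]
gripper_width: 0.081
grasp_force: 59.1
```

Now I'll push through the pins with a wiggle.

{"name": "move_arm", "arguments": {"rows": [[0, 0, 0.2, 0, 0, 0, -1], [0, 0, 0.1, 0, 0, 4, -1], [0, 0, 0.1, 0, 0, -4, -1], [0, 0, 0.1, 0, 0, -4, -1], [0, 0, 0.1, 0, 0, 4, -1], [0, 0, 0.1, 0, 0, 4, -1], [0, 0, 0.1, 0, 0, -4, -1], [0, 0, 0, 0, 0, 0, -1]]}}

```text
time: 8.9
tool_pos: [0.5278, 0.1076, 0.1411]
tool_rot: [0.002, -0.156, 0.988, -0.001]
contact_force: [-3.2, -3.2, 5.7]
gripper_width: 0.082
grasp_force: 60.2
```

{"name": "move_arm", "arguments": {"rows": [[0, 0, 0.1, 0, 0, 4.5, -1], [0, 0, 0.1, 0, 0, -4.5, -1], [0, 0, 0.1, 0, 0, -4.5, -1], [0, 0, 0.1, 0, 0, 4.5, -1], [0, 0, 0.1, 0, 0, 4.5, -1], [0, 0, 0, 0, 0, -4.5, -1], [0, 0, 0, 0, 0, 0, -1]]}}

```text
time: 9.48
tool_pos: [0.528, 0.1078, 0.1357]
tool_rot: [0.003, -0.156, 0.988, -0.0]
contact_force: [-3.5, -0.4, 8.0]
gripper_width: 0.083
grasp_force: 60.4
```

{"name": "move_arm", "arguments": {"rows": [[0, 0, 0.1, 0, 0, 4.5, -1], [0, 0, 0.1, 0, 0, -4.5, -1], [0, 0, 0.1, 0, 0, -4.5, -1], [0, 0, 0, 0, 0, 4.5, -1], [0, 0, 0, 0, 0, 0, -1]]}}

```text
time: 9.9
tool_pos: [0.5283, 0.108, 0.1355]
tool_rot: [0.002, -0.154, 0.988, -0.0]
contact_force: [-9.7, -1.3, 20.9]
gripper_width: 0.079
grasp_force: 62.5
```

The key is seated: the force jumped while z stayed put. I'll ease the side load and then turn clockwise.

{"name": "move_arm", "arguments": {"rows": [[0.1, 0, -0.1, 0, 0, 0, -1], [0, 0, 0, 0, 0, 0, -1], [0, 0, 0, 0, 0, 0, -1]]}}

```text
time: 10.15
tool_pos: [0.528, 0.1079, 0.1356]
tool_rot: [0.004, -0.155, 0.988, 0.0]
contact_force: [-5.2, -0.1, 13.4]
gripper_width: 0.081
grasp_force: 61.3
```

{"name": "move_arm", "arguments": {"rows": [[0, 0, 0, 0, 0, 4, -1], [0, 0, 0, 0, 0, 4, -1], [0, 0, 0, 0, 0, 4, -1], [0, 0, 0, 0, 0, 4, -1], [0, 0, 0, 0, 0, 4, -1], [0, 0, 0, 0, 0, 0, -1]]}}

```text
time: 10.65
tool_pos: [0.5281, 0.108, 0.1356]
tool_rot: [0.004, 0.02, 1.0, 0.001]
contact_force: [-4.2, 0.4, 13.3]
gripper_width: 0.086
grasp_force: 61.4
```

```bash
python3 -c "
from h import *
delta([.527,.108,.1357],107.75);print(manip.state()['ft_torque'])"
```

```text
tcp [0.5281 0.108  0.1356] yaw 87.65 shift cm [ 0.11 -0.   -0.01] turn [  0.03   0.44 -20.1 ] F [-4.2  0.4 13.3] grip 61.40708684921265 0.0856503064417018 t 10.65
[-0.05589829  0.93509893  0.07538284]
```

{"name": "move_arm", "arguments": {"rows": [[0, 0, 0, 0, 0, 4, -1], [0, 0, 0, 0, 0, 4, -1], [0, 0, 0, 0, 0, 4, -1], [0, 0, 0, 0, 0, 4, -1], [0, 0, 0, 0, 0, 4, -1], [0, 0, 0, 0, 0, 4, -1], [0, 0, 0, 0, 0, 4, -1], [0, 0, 0, 0, 0, 4, -1], [0, 0, 0, 0, 0, 4, -1], [0, 0, 0, 0, 0, 4, -1], [0, 0, 0, 0, 0, 4, -1], [0, 0, 0, 0, 0, 4, -1], [0, 0, 0, 0, 0, 4, -1], [0, 0, 0, 0, 0, 4, -1], [0, 0, 0, 0, 0, 4, -1], [0, 0, 0, 0, 0, 0, -1], [0, 0, 0, 0, 0, 0, -1]]}}

```text
time: 12.07
tool_pos: [0.5282, 0.1071, 0.1356]
tool_rot: [0.004, 0.517, 0.856, 0.002]
contact_force: [-4.2, -2.7, 14.2]
gripper_width: 0.085
grasp_force: 61.3
```

```bash
python3 -c "
from h import *
delta([.527,.108,.1357],18);print(manip.state()['ft_torque'])"
```

```text
tcp [0.5282 0.1071 0.1356] yaw 27.79 shift cm [ 0.14 -0.07 -0.01] turn [0.4  0.21 9.79] F [-4.2 -2.7 14.2] grip 61.34370829851832 0.08543633425129254 t 12.0667
[-0.57201993  0.84135296  0.19832356]
```

{"name": "move_arm", "arguments": {"rows": [[0, 0, 0, 0, 0, 2, -1], [0, 0, 0, 0, 0, 2, -1], [0, 0, 0, 0, 0, 2, -1], [0, 0, 0, 0, 0, 2, -1], [0, 0, 0, 0, 0, 0, -1], [0, 0, 0, 0, 0, 0, -1], [0, 0, 0, 0, 0, 0, -1]]}}

```text
time: 12.65
tool_pos: [0.5279, 0.1069, 0.1356]
tool_rot: [0.003, 0.575, 0.818, 0.001]
contact_force: [-5.8, -3.2, 15.2]
gripper_width: 0.088
grasp_force: 61.4
```

```bash
python3 -c "
from h import *
delta([.527,.108,.1357],18);print(manip.state()['ft_torque'])
d=grab('wrist','w7');e=grab('side','s7')
o=np.zeros((600,800,3),np.uint8);o[:480,:400]=d['img'][:,120:520];b=cv2.resize(e['img'][250:370,280:380],(400,480),interpolation=2);o[:480,400:]=b;cv2.imwrite('pics/end.png',o)"
```

```text
tcp [0.5279 0.1069 0.1356] yaw 19.81 shift cm [ 0.13 -0.05 -0.01] turn [0.34 0.19 1.81] F [-5.8 -3.2 15.2] grip 61.43107650568709 0.08819773608960775 t 12.65
[-0.7477708   1.16118126  0.1331583 ]
```

View pics/end.png

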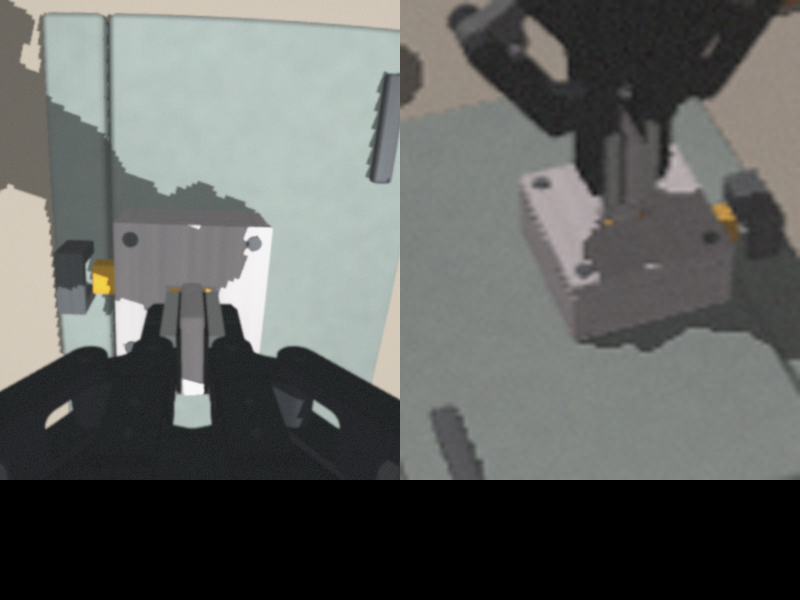

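The bow is still square between the pads at (190,330), the collar is on the face, and the bolt at (100,275) has drawn out of its keeper. I'll add a few degrees to bear on the stop.

{"name": "move_arm", "arguments": {"rows": [[0, 0, 0, 0, 0, 1.5, -1], [0, 0, 0, 0, 0, 1.5, -1], [0, 0, 0, 0, 0, 0, -1], [0, 0, 0, 0, 0, 0, -1], [0, 0, 0, 0, 0, 0, -1], [0, 0, 0, 0, 0, 0, -1], [0, 0, 0, 0, 0, 0, -1], [0, 0, 0, 0, 0, 0, -1], [0, 0, 0, 0, 0, 0, -1], [0, 0, 0, 0, 0, 0, -1]]}}

```text
time: 13.58
tool_pos: [0.5277, 0.1068, 0.1356]
tool_rot: [0.003, 0.596, 0.803, 0.001]
contact_force: [-5.5, -4.3, 15.9]
gripper_width: 0.079
grasp_force: 61.6
```

```bash
python3 -c "
from h import *
delta([.527,.108,.1357],18);s=manip.state();print(s['ft_torque'],s['joint_vel'].round(4))
print(manip.job_done())"
```

```text
tcp [0.5277 0.1068 0.1356] yaw 16.81 shift cm [ 0.13 -0.03 -0.01] turn [ 0.3   0.18 -1.19] F [-5.5 -4.3 15.9] grip 61.59497996326536 0.07881824237327714 t 13.5833
[-0.81322836  1.28425681  0.12362818] [-0.0015  0.0001  0.0004 -0.0009  0.0002  0.0012]
the job is handed in; nothing more can be done
None
```

I handed the job in at 13.6 s with the square-bow key seated in the lock, turned about 91° clockwise and still gripped at about 60 N; the judge gave no verdict, and I did not re-image the round-bow key or the bystanders after the grasp.

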